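# Park the last cross-cut cutter and shut the keeper

## Task

Pick up the cross-cut cutter that lies on the bench and lay it in the one free cradle of the sloping tool stand, lying along the slope with its head at the upper end like the other two and its handle resting in both V-rests, butt just short of the lip; set it down rather than dropping it. Then swing the keeper bar fully down over the three handles until it is home on its stop. Leave the two parked cutters and the other things on the bench where they are.

Things in the scene. Friction and masses are not known exactly. Their poses are not given: they have to be found in the camera images.
- cutter: the loose cross-cut cutter, bare metal: round handle 26 in diameter and 110 long (x=-55 to 55), neck 12 in diameter, blocky toothed head 36 wide, 26 thick (x=85 to 117). Origin on the handle axis at mid-handle; x along the handle to the head, z across the head's thickness. It lies flat on the bench, handle axis 13 above it, head roughly away from the robot
- cutter_head (a point): centre of the loose cutter's head, x=+100 from its origin
- parked_a: a parked cross-cut cutter, bare metal: round handle 26 in diameter and 110 long (x=-55 to 55), neck 12 in diameter, blocky toothed head 36 wide, 26 thick (x=85 to 117). Origin on the handle axis at mid-handle; x along the handle to the head, z across the head's thickness. It lies in one of the three cradles; leave it there
- parked_b: another parked cutter, the same in shape and size, in another cradle; leave it there
- deck: deck of the fixed sloping tool stand: grey board 200 long (x=-80 to 120), 312 wide, 8 thick, rising away from the robot at 0.5 rad. Origin on the board's upper face, 60 above the bench; x up the slope, y across to the left, z square to the board. Three cradles side by side; an aluminium lip across the low end, inner face at x=-67, 45 high
- cradle0 (a point): where the origin of a cutter lies when properly cradled in the right-hand cradle (seen from the robot): deck x=0, y=-80, z=40.4, axes those of the deck; butt then 12 short of the lip. The cradle is two black V-rests (45 degree faces, 10 long, 46 wide, 42 high, V bottom 22 above the board) at deck x=-35 and 40, 65 free between them
- cradle1 (a point): where the origin of a cutter lies when properly cradled in the middle cradle (seen from the robot): deck x=0, y=0, z=40.4, axes those of the deck; butt then 12 short of the lip. The cradle is two black V-rests (45 degree faces, 10 long, 46 wide, 42 high, V bottom 22 above the board) at deck x=-35 and 40, 65 free between them
- cradle2 (a point): where the origin of a cutter lies when properly cradled in the left-hand cradle (seen from the robot): deck x=0, y=80, z=40.4, axes those of the deck; butt then 12 short of the lip. The cradle is two black V-rests (45 degree faces, 10 long, 46 wide, 42 high, V bottom 22 above the board) at deck x=-35 and 40, 65 free between them
- keeper (a joint): angle of the keeper bar, rad: 0 is fully down on its stop posts over the handles, 2.7 fully open; it starts open (2.35 to 2.6, tipped back). Stiff hinge that stays where it is left, needs 2 to 5 N at the bar
- keeper_hinge (a point): middle of the keeper's hinge line, at deck x=85, y=0, z=65; hinge line along deck y; axes those of the deck. Held by posts 10 wide, 74 high, at y=-147 and 147; stop posts 59 high at deck x=0, same y
- keeper_bar (a point): middle of the keeper's cross bar: a bail of round steel bar 10 in diameter, cross bar 272 long along deck y, on two arms 85 long at deck y=-136 and +136. When shut the cross bar lies at deck x=0, z=65, its underside 6 above the cradled handles
- tape_box: bystander: red carton of tape, 60 x 60 x 26; origin under its centre
- tape_roll: bystander: roll of clear tape lying flat, 72 across, 19 high; origin under its centre
- magnifier: bystander: hand magnifier with a blue handle, about 190 long and 12 high; origin under the lens centre
- marker: bystander: red wax pencil, 12 thick, about 130 long, lying down; origin under its centre
- glove_box: bystander: black glove carton, 120 x 230 x 70; origin under its centre
- spanner: bystander: open-ended spanner, 170 long; origin under its centre
Things that resemble listed ones, but are neither listed nor needed, are in the scene too. Leave any blue look-alike of the cutter alone.

How it is judged (in metres and radians):
On the way:
1. the loose cutter lies in the free cradle, head up the slope, while the keeper is still open ((y of cutter in the frame of deck between -0.09 and -0.07 m or y of cutter in the frame of deck between -0.01 and 0.01 m or y of cutter in the frame of deck between 0.07 and 0.09 m) and x of cutter in the frame of deck between -0.016 and 0.018 m and z of cutter in the frame of deck between 0.0323848 and 0.0463848 m and angle between the x axis of cutter and the x axis of deck, either way round below 0.12 rad and x of cutter_head in the frame of deck above 0.05 m and value of joint keeper above 0.6 rad), for 0.2 s.
At the end, for the whole second after the job is handed in: The loose cutter rests in the cradle that was free, in both V-rests: within 10 mm sideways, 16 mm down to 18 mm up the slope and -8 to +6 mm in height of its proper place, within 0.12 rad of the slope line, head uppermost; the keeper bar is down, within 0.07 rad of its stop ((y of cutter in the frame of deck between -0.09 and -0.07 m or y of cutter in the frame of deck between -0.01 and 0.01 m or y of cutter in the frame of deck between 0.07 and 0.09 m) and x of cutter in the frame of deck between -0.016 and 0.018 m and z of cutter in the frame of deck between 0.0323848 and 0.0463848 m and angle between the x axis of cutter and the x axis of deck, either way round below 0.12 rad and x of cutter_head in the frame of deck above 0.05 m and value of joint keeper below 0.07 rad and linear speed of cutter below 0.02 m/s); the robot touches nothing.
It fails at once if a parked cutter is moved more than 20 mm from where it was (distance of any of parked_a, parked_b from where it was at the start of the episode above 0.02 m).
It fails at once if the loose cutter is let go more than about 4 cm above the height at which it lies in the cradle (height (world z) of cutter above 0.138 m and contact force between the fingers and cutter below 0.01 N).
It fails at once if another thing on the bench is moved more than 40 mm (distance of any of tape_box, tape_roll, magnifier, marker, glove_box, spanner from where it was at the start of the episode above 0.04 m).
It also fails if it takes over 51 s, if anything falls off the work surface, if the arm or the gripper's body presses on something with over 40 N, if the wrist force passes 120 N, or if a joint passes its speed limit or range.

## Robot

A 6-joint arm with a two-finger parallel gripper is mounted at the origin on the work surface. World frame = base frame: x ahead of the robot, y to its left, z up, the work surface at z = 0. Lengths are in m, angles in degrees, forces in N, time in s.
With the tool pointing down it reaches from about 0.25 to 0.775 m from the base axis. Payload 4 kg.
Tool frame: the origin (TCP) lies on the mounting face of the last link; the fingertips stand r.tips_ahead ahead of it and the grasp point (between the pads) lies 155 mm ahead of it (r.tips_ahead is the distance from the TCP to the fingertips, in m); z points along the fingers, y is the line along which they close (so a half turn about z gives the same grasp; the last joint's range is limited). The gripper opens to 85 mm and grips with 20 to 120 N. Pads are 22 mm wide; open, the fingers measure 114 mm over their backs; the gripper's body (76 mm by 85 mm) begins 54 mm behind the grasp point. The pads swing forward as they close: fully open they stand 13 mm farther back than shut.
Start: joints at [-78.272, 4.996, 78.535, -0, 96.463, -5.907], TCP at [0.167, -0.524, 0.405] pointing down, gripper open.
Joint ranges: [-177.83, 177.83], [-43.37, 116.18], [15.69, 146.23], [-61.86, 241.86], [9.47, 152.12], [-147.06, 147.06]. Speed limits (degrees/s): [159.86, 159.86, 180, 180, 180, 180].

## Interface

Orientations are given as [roll, pitch, yaw] about the fixed x, y, z axes, in that order (R = Rz(yaw) Ry(pitch) Rx(roll)).
In Python, from plant import r, vision gives the robot as it stands.
- The arm moves only by the tool move_arm, never from a script. Its argument "steps" is a list of rows, each a list of 3 entries, a list of its own where there are three numbers: the shift along the world's x, y, z each as a share of 50 mm, from -1 to 1, then the turn, a rotation vector about the world's x, y, z each as a share of 180 degrees, from -1 to 1, then the opening, from -1 (shut) to 1 (fully open). A call has 1 to 5 rows; each row shifts and turns the commanded pose from where the row before left it; what a row does not reach is not made up. A row lasts 1/12 s, in which the tool goes at most 41.7 mm and 7.16 degrees, less where a joint would pass 70% of its speed; a pose out of reach is approached as far as the arm can. A call with a number of a shift or a turn outside -1 to 1 is refused whole. A call with a gripper value outside its range is refused whole. The fingers move at their own pace and stop on an object; "newtons" is the grip in N (left out, the last holds). Time passes only in rows, so rows that do not move let the fingers close. It gives the time, the measured TCP pose, the force, the opening and the grip force at its end, in the units of the state.
- r.sense(): the state, without advancing time (a new reading comes with each control period).
- vision.camera(name): name is "side" or "top"; returns the picture (420x560x3 uint8, red, green, blue); there is no depth.
- vision.get_calibration(name): a dict with "vertical_fov" (degrees; the focal length in pixels is half the picture's height over the tangent of half this angle, whatever the lens; pixels are square), "cx", "cy" (the principal point, pixels), "k1" (the pictures are not rectified: a ray, as slopes to the right and down, at radius r is drawn at 1 + k1 r^2 times it, then the intrinsics apply), "extrinsics" (4x4, takes a point from world to camera coordinates). Camera axes: x right, y down, z forward; pixel columns grow to the right and rows downward; lengths in m; the calibration is good to about 2 mm. A picture is of the moment at which its call begins. get_calibration takes no time and is no camera call.
- r.hand_in(): hands the job in; it is judged then, once.
The state is a dict: "t": time; "q": joint angles; "joint_vel": joint speeds; "tau": joint torques, N m; "ee_pos": TCP position; "tool_rot": TCP orientation; "force": force on the tool from outside, world axes, zero at the start; "ft_torque": the same for the moment, N m; "finger_gap": opening from 0.0 (shut) to 1.0 (fully open); "finger_force": force on a finger pad.
Only numpy, scipy, OpenCV 4.12 (cv2) and the standard library are available. Lean on these libraries where they do the work, as an engineer would, in place of code of your own. Each camera call takes 0.05 s, during which the arm holds its last target. There are 200 camera calls.

## Working session

There is one attempt and no reset: what is moved stays moved. The work goes in short steps, Python scripts to look and compute and a tool call to move; the robot and the scene stay as the last step left them, time stands still between calls to the robot, and variables do not carry over. Pictures are saved under pics/ and viewed, at most 10 in all, crops included, and the job is handed in when it is done.

Besides the shell and the picture viewer there is one more tool, called after "Request:" in YAML: its name, and indented under it one key for each argument. move_arm: Moves the arm, as the interface text tells. Its arguments: {"type":"object","properties":{"steps":{"type":"array","items":{"type":"array"}},"newtons":{"type":"number"}},"required":["steps"]}

```bash
mkdir -p pics
python3 - <<'E'
from plant import r, vision
import cv2
for n in("top","side"):
    im=vision.camera(n); cv2.imwrite(f"pics/{n}0.png",im[:,:,::-1]); c=vision.get_calibration(n); print(n,c)
print(r.sense(), r.tips_ahead)
E
```

```text
top {'vertical_fov': 51.59882402149016, 'cx': 277.2892847089772, 'cy': 208.1039646177254, 'k1': -0.08367329438634617, 'extrinsics': array([[ 0.00560355, -0.99995814, -0.00723278,  0.01819222],
       [-0.99659469, -0.00498938, -0.0823051 ,  0.52239267],
       [ 0.08226557,  0.00766935, -0.99658093,  1.4431654 ],
       [ 0.        ,  0.        ,  0.        ,  1.        ]])}
side {'vertical_fov': 47.365162520899396, 'cx': 276.0488874252908, 'cy': 221.9848759257746, 'k1': -0.16021553324149518, 'extrinsics': array([[-0.99396574, -0.1094864 ,  0.00669532,  0.51206064],
       [-0.07348667,  0.61934344, -0.78167347,  0.11405623],
       [ 0.08143591, -0.77744867, -0.62365195,  1.29614056],
       [ 0.        ,  0.        ,  0.        ,  1.        ]])}
{'t': 0.1, 'q': array([-7.82710081e+01,  5.03798174e+00,  7.86189523e+01, -1.37905767e-03,
        9.64630216e+01, -5.90783785e+00]), 'joint_vel': array([-0.00079826, -0.07268122, -0.23221007, -0.00986305,  0.1389123 ,
        0.06012952]), 'tau': array([ 1.78427341e-03, -3.53017581e+01, -3.14220285e+01, -1.60277705e-04,
        7.93736108e-03,  1.87360365e-05]), 'ee_pos': array([ 0.1666059 , -0.52405232,  0.40360077]), 'tool_rot': array([-1.79880540e+02, -1.09835197e-02,  1.76366645e+01]), 'force': array([-0.21908882, -0.06261688,  0.15450138]), 'ft_torque': array([-0.01220265, -0.0301118 , -0.0398764 ]), 'finger_force': 0.0, 'finger_gap': 0.9998598927217716} 0.1734
```

View pics/top0.png

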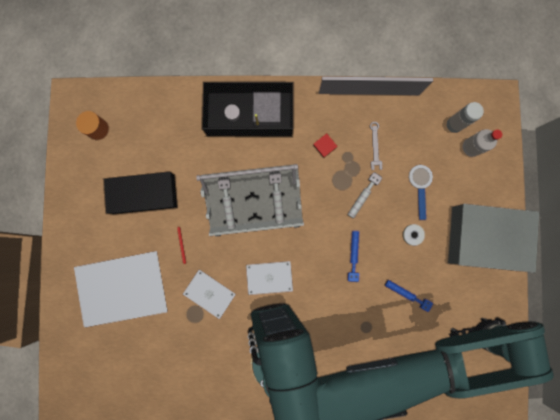

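View pics/side0.png

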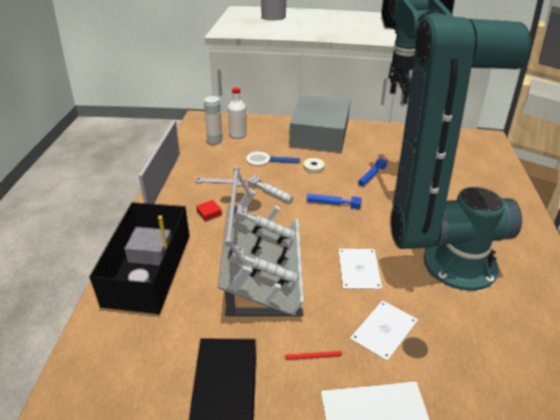

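The free cradle is the middle one: the parked cutters are at top-view (228,205) and (278,200). The loose cutter lies at about (365,195), with its head at (376,179). The keeper is tipped back along (200–298,172). I'll zoom in for measuring.

Run:
```python
import cv2, numpy as np
t=cv2.imread("pics/top0.png"); s=cv2.imread("pics/side0.png")
a=cv2.resize(t[155:245,190:310],None,fx=3.3,fy=3.3,interpolation=cv2.INTER_CUBIC)
b=cv2.resize(t[165:225,335:395],None,fx=4.9,fy=4.9,interpolation=cv2.INTER_CUBIC)
c=cv2.resize(s[165:325,210:310],None,fx=3.7,fy=3.7,interpolation=cv2.INTER_CUBIC)
o=np.zeros((600,800,3),np.uint8)
o[:a.shape[0],:a.shape[1]]=a; o[300:300+b.shape[0],:b.shape[1]]=b; o[:c.shape[0],410:410+c.shape[1]]=c
cv2.imwrite("pics/z.png",o); print(a.shape,b.shape,c.shape)
```

```text
(297, 396, 3) (294, 294, 3) (592, 370, 3)
```

View pics/z.png

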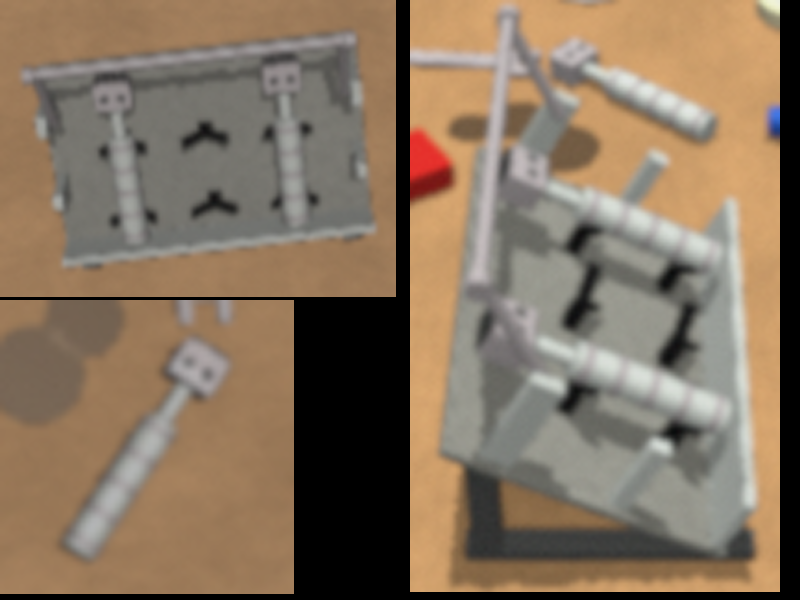

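```bash
cat > h.py <<'E'
import cv2, numpy as np
from plant import r, vision
def cal(n):
    c=vision.get_calibration(n); f=210/np.tan(np.radians(c["vertical_fov"]/2)); return c,f
def ray(n,uv):
    c,f=cal(n); K=np.array([[f,0,c["cx"]],[0,f,c["cy"]],[0,0,1.]])
    p=np.array(uv,float).reshape(-1,1,2)
    x=cv2.undistortPoints(p,K,np.array([c["k1"],0,0,0,0]))[:,0]
    # iterate exactly
    E=c["extrinsics"]; d=np.c_[x,np.ones(len(x))]@E[:3,:3]; o=-E[:3,:3].T@E[:3,3]
    return o,d
def onz(n,uv,z):
    o,d=ray(n,uv); return o+d*((np.asarray(z)-o[2])/d[:,2])[:,None]
def tri(a,b):
    o1,d1=ray("top",a); o2,d2=ray("side",b); P=[];G=[]
    for u,v in zip(d1,d2):
        A=np.c_[u,-v]; s=np.linalg.lstsq(A,o2-o1,rcond=None)[0]
        p,q=o1+s[0]*u,o2+s[1]*v; P.append((p+q)/2); G.append(np.linalg.norm(p-q))
    return np.array(P),np.array(G)
def proj(n,P):
    c,f=cal(n); E=c["extrinsics"]; X=np.atleast_2d(P)@E[:3,:3].T+E[:3,3]; x=X[:,:2]/X[:,2:]
    x=x*(1+c["k1"]*(x**2).sum(1,keepdims=True)); return x*f+[c["cx"],c["cy"]]
def D(x,y,z): # deck -> local (unyawed) world offset
    c,s=np.cos(.5),np.sin(.5); return np.array([x*c-z*s,y,.06+x*s+z*c])
E
python3 - <<'E'
from h import *
np.set_printoptions(precision=4,suppress=True)
tz=lambda p:np.array(p)/3.3+[190-.35,155-.35]
sz=lambda p:(np.array(p)-[410,0])/3.7+[210-.37,165-.37]
names=["hingeL","stopL","hingeR","stopR"]
T=tz([[42,127],[59,202],[355,95],[360,168]]); S=sz([[547,380],[660,447],[567,100],[657,157]])
L=np.array([D(.085,.147,.074),D(0,.147,.059),D(.085,-.147,.074),D(0,-.147,.059)])
P,G=tri(T,S); print(P,G); Q=onz("top",T,L[:,2]); print(Q); Q2=onz("side",S,L[:,2]);print(Q2)
print("lip ends",onz("top",tz([[65,262],[373,228]]),D(-.069,0,.045)[2]))
print("V",onz("top",tz([[214,203],[207,130]]),[D(-.035,0,.022)[2],D(.04,0,.022)[2]]))
t=cv2.imread("pics/top0.png"); hsv=cv2.cvtColor(t,cv2.COLOR_BGR2HSV)
m=(hsv[...,1]<70)&(hsv[...,2]>90); w=np.zeros_like(m); w[172:222,342:388]=1; w[:178,:374]&=False
m=(m&w).astype(np.uint8); n,l,st,ce=cv2.connectedComponentsWithStats(m); k=1+st[1:,4].argmax(); print(st[k],ce[k])
ys,xs=np.where(l==k); X=onz("top",np.c_[xs,ys],.013)[:,:2]
h=X; 
(cx,cy),(a,b),an=cv2.minAreaRect((h*1e4).astype(np.float32)); print("rect",cx/1e4,cy/1e4,a/1e4,b/1e4,an)
c=X.mean(0); u=np.linalg.svd(X-c,full_matrices=0)[2][0]
if u[0]<0:u=-u
for _ in range(3):
    s=(X-c)@u; e=s.min(); H=X[(s>e+.008)&(s<e+.1)]; c=H.mean(0); v=np.linalg.svd(H-c,full_matrices=0)[2][0]; u=v if v[0]>0 else -v
s=(X-c)@u; print("len",s.max()-s.min(),"yaw",np.degrees(np.arctan2(u[1],u[0])),"butt",c+s.min()*u,"orig",c+(s.min()+.056)*u,"head",c+s.max()*u)
print("width",np.ptp((H-c)@[-u[1],u[0]]))
E
```

```text
[[ 0.5544  0.2494  0.1647]
 [ 0.488   0.2418  0.1081]
 [ 0.5859 -0.0408  0.162 ]
 [ 0.5218 -0.0476  0.1114]] [0.0019 0.0027 0.0017 0.0031]
[[ 0.5552  0.2493  0.1657]
 [ 0.4891  0.2412  0.1118]
 [ 0.5863 -0.0406  0.1657]
 [ 0.5233 -0.0476  0.1118]]
[[ 0.5533  0.2505  0.1657]
 [ 0.4863  0.2454  0.1118]
 [ 0.5842 -0.0355  0.1657]
 [ 0.5202 -0.0471  0.1118]]
lip ends [[ 0.4325  0.2419  0.0664]
 [ 0.4679 -0.0624  0.0664]]
V [[0.4921 0.0951 0.0625]
 [0.5608 0.1005 0.0985]]
[348 172  34  46 394] [363.9695 195.3173]
rect 0.569064892578125 -0.274437451171875 0.03688577880859375 0.17548057861328126 55.83356475830078
len 0.17540303483780167 yaw -33.58082564519727 butt [ 0.4964 -0.2254] orig [ 0.543  -0.2564] head [ 0.6425 -0.3224]
width 0.027629459638178498
```

The cutter's origin is at about (0.543, -0.257), yaw -33.8°; its measured length is 175 mm (should be 172). The deck is at about (0.532, 0.100), yaw 6.5°; the triangulated post heights match to within 4 mm. Next I'll move above the cutter.

Request:
move_arm:
  steps:
    - [[0.51,0.35,-0.16],[0,0,-0.019],1]
    - [[0.51,0.35,-0.16],[0,0,-0.019],1]
    - [[0.51,0.35,-0.16],[0,0,-0.019],1]
    - [[0.51,0.35,-0.16],[0,0,-0.019],1]
    - [[0.51,0.35,-0.16],[0,0,-0.019],1]
  newtons: 70

```text
t: 0.52
ee_pos: [0.295, -0.4356, 0.3638]
tool_rot: [-180.0, 0.0, 0.3]
force: [0.2, -0.7, -0.5]
finger_gap: 1.003
finger_force: 0.0
```

Request:
move_arm:
  steps:
    - [[0.51,0.35,-0.16],[0,0,-0.019],1]
    - [[0.51,0.35,-0.16],[0,0,-0.019],1]
    - [[0.51,0.35,-0.16],[0,0,-0.019],1]
    - [[0.51,0.35,-0.16],[0,0,-0.019],1]
    - [[0.51,0.35,-0.16],[0,0,-0.019],1]

```text
t: 0.93
ee_pos: [0.4226, -0.3479, 0.3238]
tool_rot: [-180.0, 0.1, -16.7]
force: [-0.4, 0.2, -0.4]
finger_gap: 0.994
finger_force: 0.0
```

Request:
move_arm:
  steps:
    - [[0.51,0.35,-0.16],[0,0,-0.019],1]
    - [[0.51,0.35,-0.16],[0,0,-0.019],1]
    - [[0.51,0.35,-0.16],[0,0,-0.019],1]
    - [[0.51,0.35,-0.16],[0,0,-0.019],1]
    - [[0.51,0.35,-0.16],[0,0,-0.019],1]

```text
t: 1.35
ee_pos: [0.5501, -0.2604, 0.2836]
tool_rot: [180.0, 0.1, -33.8]
force: [-0.7, -0.7, -0.6]
finger_gap: 0.995
finger_force: 0.0
```

Request:
move_arm:
  steps:
    - [[0,0,0],[0,0,0],1]
    - [[0,0,0],[0,0,0],1]

```text
t: 1.52
ee_pos: [0.5498, -0.2603, 0.283]
tool_rot: [180.0, 0.2, -33.5]
force: [0.1, -0.7, -0.1]
finger_gap: 1.004
finger_force: 0.0
```

Request:
move_arm:
  steps:
    - [[0,-0.02,-0.7],[0,0,-0.001],1]
    - [[0,0,-0.7],[0,0,0],1]
    - [[0,0,-0.5],[0,0,0],1]
    - [[0,0,-0.2],[0,0,0],1]
    - [[0,0,0],[0,0,0],1]

```text
t: 1.93
ee_pos: [0.5472, -0.2628, 0.1764]
tool_rot: [180.0, 0.4, -33.9]
force: [-0.9, -0.1, -0.2]
finger_gap: 0.998
finger_force: 0.0
```

Request:
move_arm:
  steps:
    - [[0,0,0],[0,0,0],-1]
    - [[0,0,0],[0,0,0],-1]
    - [[0,0,0],[0,0,0],-1]
    - [[0,0,0],[0,0,0],-1]
    - [[0,0,0],[0,0,0],-1]

```text
t: 2.35
ee_pos: [0.5496, -0.2629, 0.1814]
tool_rot: [-180.0, -0.2, -33.8]
force: [1.0, 2.7, 7.4]
finger_gap: 0.301
finger_force: 5.9
```

Request:
move_arm:
  steps:
    - [[0,0,0],[0,0,0],-1]
    - [[0,0,0],[0,0,0],-1]
    - [[0,0,0],[0,0,0],-1]
    - [[0,0,0],[0,0,0],-1]
    - [[0,0,0],[0,0,0],-1]

```text
t: 2.77
ee_pos: [0.5497, -0.2629, 0.1818]
tool_rot: [-180.0, -0.2, -33.8]
force: [-0.8, 0.3, 6.0]
finger_gap: 0.275
finger_force: 69.4
```

The gap is 23 mm with an upward push, so the pads are biting above the axis. I'll reopen, go 5 mm lower and close again.

Request:
move_arm:
  steps:
    - [[0,0,0],[0,0,0],0.3]
    - [[0,0,0],[0,0,0],0.3]
    - [[0,0,0],[0,0,0],0.3]
    - [[0,0.02,-0.1],[0,0,0],0.3]
    - [[0,0,0],[0,0,0],0.3]

```text
t: 3.18
ee_pos: [0.5487, -0.2613, 0.1733]
tool_rot: [180.0, 0.1, -33.8]
force: [0.3, -0.3, -0.1]
finger_gap: 0.648
finger_force: 0.0
```

Request:
move_arm:
  steps:
    - [[0,0,0],[0,0,0],-1]
    - [[0,0,0],[0,0,0],-1]
    - [[0,0,0],[0,0,0],-1]
    - [[0,0,0],[0,0,0],-1]
    - [[0,0,0],[0,0,0],-1]

```text
t: 3.6
ee_pos: [0.5491, -0.2617, 0.1748]
tool_rot: [180.0, 0.0, -33.8]
force: [-0.4, -0.4, -0.2]
finger_gap: 0.274
finger_force: 68.9
```

Request:
move_arm:
  steps:
    - [[0,0,0],[0,0,0],-1]
    - [[0,0,0],[0,0,0],-1]
    - [[0,0,0],[0,0,0],-1]

```text
t: 3.85
ee_pos: [0.5491, -0.2617, 0.1748]
tool_rot: [180.0, -0.0, -33.8]
force: [-0.8, 0.1, 0.0]
finger_gap: 0.275
finger_force: 68.9
```

Request:
move_arm:
  steps:
    - [[0,0,0.4],[0,0,0],-1]
    - [[0,0,0.8],[0,0,0],-1]
    - [[0,0,0.8],[0,0,0],-1]
    - [[0,0,0.8],[0,0,0],-1]
    - [[0,0,0.8],[0,0,0],-1]

```text
t: 4.27
ee_pos: [0.5488, -0.2614, 0.3555]
tool_rot: [180.0, 0.1, -33.8]
force: [1.2, -0.3, -1.8]
finger_gap: 0.28
finger_force: 68.9
```

Request:
move_arm:
  steps:
    - [[-0.28,0.7,0],[0,0,0.0224],-1]
    - [[-0.28,0.7,0],[0,0,0.0224],-1]
    - [[-0.28,0.7,0],[0,0,0.0224],-1]
    - [[-0.28,0.7,0],[0,0,0.0224],-1]
    - [[-0.28,0.7,0],[0,0,0.0224],-1]

```text
t: 4.68
ee_pos: [0.478, -0.0853, 0.3539]
tool_rot: [-180.0, 0.1, -13.5]
force: [0.1, 0.1, -2.1]
finger_gap: 0.281
finger_force: 69.0
```

Request:
move_arm:
  steps:
    - [[-0.28,0.7,0],[0,0,0.0224],-1]
    - [[-0.28,0.7,0],[0,0,0.0224],-1]
    - [[-0.28,0.7,0],[0,0,0.0224],-1]
    - [[-0.28,0.7,0],[0,0,0.0224],-1]
    - [[-0.28,0.7,0],[0,0,0.0224],-1]

```text
t: 5.1
ee_pos: [0.4078, 0.0897, 0.3541]
tool_rot: [-180.0, 0.0, 6.6]
force: [0.4, 0.9, -2.9]
finger_gap: 0.281
finger_force: 68.9
```

Request:
move_arm:
  steps:
    - [[0,0,0],[0.0036,-0.0316,0],-1]
    - [[0,0,0],[0.0036,-0.0316,0],-1]
    - [[0,0,0],[0.0036,-0.0316,0],-1]
    - [[0,0,0],[0.0036,-0.0316,0],-1]
    - [[0,0,0],[0.0036,-0.0316,0],-1]

```text
t: 5.52
ee_pos: [0.4086, 0.0885, 0.354]
tool_rot: [-180.0, -28.8, 6.5]
force: [-0.4, -0.2, -2.4]
finger_gap: 0.275
finger_force: 69.1
```

Request:
move_arm:
  steps:
    - [[0,0,0],[0,0,0],-1]
    - [[0,0,0],[0,0,0],-1]
    - [[0,0,0],[0,0,0],-1]

```text
t: 5.77
ee_pos: [0.4089, 0.0883, 0.3543]
tool_rot: [-180.0, -28.4, 6.5]
force: [0.2, -0.3, -1.6]
finger_gap: 0.28
finger_force: 69.1
```

Run:
```python
from h import *
t=vision.camera("top")[:,:,::-1]; s=vision.camera("side")[:,:,::-1]
cv2.imwrite("pics/t1.png",t);cv2.imwrite("pics/s1.png",s)
a=cv2.resize(t[100:290,180:330],None,fx=3,fy=3); b=cv2.resize(s[100:320,190:310],None,fx=2.7,fy=2.7)
o=np.zeros((600,790,3),np.uint8); o[:a.shape[0],:a.shape[1]]=a; o[:b.shape[0],455:455+b.shape[1]]=b
cv2.imwrite("pics/z1.png",o); print(r.sense()["ee_pos"],r.sense()["tool_rot"])
```

```text
[0.40937684 0.08829509 0.35460885] [-179.99109205  -28.49920218    6.46192251]
```

View pics/z1.png

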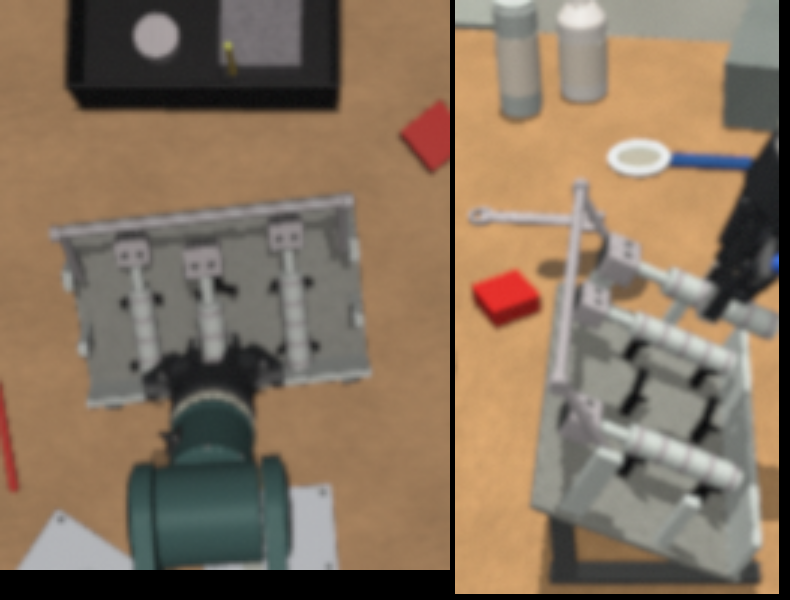

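Run:
```python
from h import *
from scipy.spatial.transform import Rotation as Ro
np.set_printoptions(precision=4,suppress=True)
s=r.sense(); R=Ro.from_euler("xyz",s["tool_rot"],degrees=True).as_matrix()
print("pred head top",s["ee_pos"]+R@[.0923,0,.1618-.013])
T=np.array([[202,263],[132,252],[286,236]])/3+[179.67,99.67]; S=(np.array([[621,256]])-[455,0])/2.7+[189.7,99.7]
print(tri(T[:1],S))
yaw=np.radians(6.5); Z=np.array([[np.cos(yaw),-np.sin(yaw)],[np.sin(yaw),np.cos(yaw)]])
for p,y in zip(T[1:],(.08,-.08)):
    d=D(.1,y,.0534); q=onz("top",[p],d[2])[0]; print("deck origin est",q[:2]-Z@d[:2])
```

```text
pred head top [0.5605 0.1054 0.2679]
(array([[0.5622, 0.1056, 0.2574]]), array([0.0012]))
deck origin est [0.5334 0.0993]
deck origin est [0.5325 0.1   ]
```

Request:
move_arm:
  steps:
    - [[0.08,-0.02,-0.6],[0,0,0],-1]
    - [[0.07,-0.01,-0.6],[0,0,0],-1]
    - [[0,0,0],[0,0,0],-1]
    - [[0.12,0.014,-0.22],[0,0,0],-1]
    - [[0.12,0.014,-0.22],[0,0,0],-1]

```text
t: 6.28
ee_pos: [0.4294, 0.0883, 0.2738]
tool_rot: [-180.0, -28.7, 6.5]
force: [1.0, 0.4, -2.3]
finger_gap: 0.282
finger_force: 69.2
```

Request:
move_arm:
  steps:
    - [[0.12,0.014,-0.22],[0,0,0],-1]
    - [[0.06,0.007,-0.11],[0,0,0],-1]
    - [[0.06,0.007,-0.11],[0,0,0],-1]
    - [[0,0,0],[0,0,0],-1]

```text
t: 6.62
ee_pos: [0.441, 0.0897, 0.2503]
tool_rot: [-180.0, -28.5, 6.5]
force: [0.6, -0.1, -2.2]
finger_gap: 0.28
finger_force: 69.2
```

Request:
move_arm:
  steps:
    - [[0.03,0.003,-0.053],[0,0,0],-1]
    - [[0.03,0.003,-0.053],[0,0,0],-1]
    - [[0,0,0],[0,0,0],-1]

```text
t: 6.87
ee_pos: [0.4437, 0.0899, 0.2455]
tool_rot: [-180.0, -28.6, 6.5]
force: [0.1, 0.4, -2.9]
finger_gap: 0.278
finger_force: 69.2
```

Request:
move_arm:
  steps:
    - [[0.03,0.003,-0.053],[0,0,0],-1]
    - [[0,0,0],[0,0,0],-1]
    - [[0,0,0],[0,0,0],-1]

```text
t: 7.12
ee_pos: [0.4452, 0.0905, 0.2438]
tool_rot: [-179.9, -28.7, 6.5]
force: [-3.3, 2.2, 2.4]
finger_gap: 0.278
finger_force: 69.8
```

Request:
move_arm:
  steps:
    - [[0.03,0.01,-0.053],[0,0,0],-1]
    - [[0,0,0],[0,0,0],-1]
    - [[0,0,0],[0,0,0],-1]

```text
t: 7.37
ee_pos: [0.4457, 0.0908, 0.2437]
tool_rot: [180.0, -28.6, 6.5]
force: [-27.5, -1.3, 24.2]
finger_gap: 0.279
finger_force: 73.5
```

Run:
```python
from h import *
t=vision.camera("top")[:,:,::-1]; s=vision.camera("side")[:,:,::-1]
a=cv2.resize(t[150:250,190:310],None,fx=3.7,fy=3.7,interpolation=2); b=cv2.resize(s[155:315,220:310],None,fx=3.7,fy=3.7,interpolation=2)
o=np.zeros((600,790,3),np.uint8); o[:a.shape[0],:a.shape[1]]=a; o[:b.shape[0],455:455+b.shape[1]]=b
cv2.imwrite("pics/z2.png",o)
```

```text
(no output)
```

View pics/z2.png

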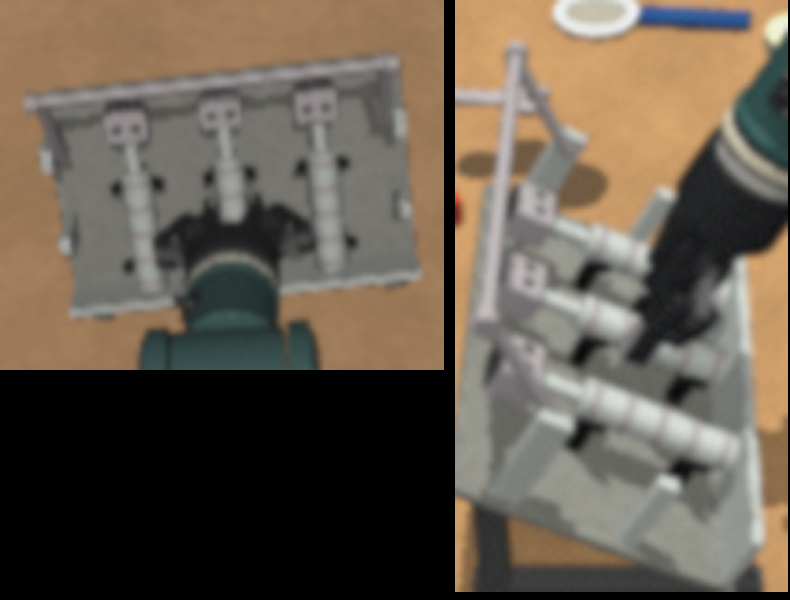

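It is seated in both V-rests, level with the parked heads. I'll unload the pads, release, and retreat along the deck normal.

Request:
move_arm:
  steps:
    - [[-0.03,-0.005,0.053],[0,0,0],-1]
    - [[0,0,0],[0,0,0],-0.2]
    - [[0,0,0],[0,0,0],0]
    - [[0,0,0],[0,0,0],0.2]
    - [[0,0,0],[0,0,0],0.2]

```text
t: 7.88
ee_pos: [0.4454, 0.0902, 0.2427]
tool_rot: [180.0, -28.6, 6.5]
force: [-0.1, 0.0, 0.3]
finger_gap: 0.597
finger_force: 0.0
```

Request:
move_arm:
  steps:
    - [[0,0,0],[0,0,0],0.2]
    - [[0,0,0],[0,0,0],0.2]
    - [[-0.1,-0.011,0.18],[0,0,0],0.2]
    - [[-0.19,-0.022,0.35],[0,0,0],0.2]
    - [[-0.28,-0.033,0.53],[0,0,0],0.2]

```text
t: 8.3
ee_pos: [0.4157, 0.0869, 0.294]
tool_rot: [-180.0, -28.3, 6.5]
force: [0.6, 0.7, 1.1]
finger_gap: 0.601
finger_force: 0.0
```

Request:
move_arm:
  steps:
    - [[-0.28,-0.033,0.53],[0,0,0],0.2]
    - [[-0.28,-0.033,0.53],[0,0,0],0.2]
    - [[-0.28,-0.033,0.53],[0,0,0],0.2]
    - [[0,0,0],[0,0,0],0.2]

```text
t: 8.63
ee_pos: [0.3738, 0.0821, 0.3832]
tool_rot: [180.0, -29.4, 6.5]
force: [1.1, 0.7, 0.8]
finger_gap: 0.601
finger_force: 0.0
```

Run:
```python
from h import *
t=vision.camera("top")[:,:,::-1]; s=vision.camera("side")[:,:,::-1]
a=cv2.resize(t[150:250,190:310],None,fx=3.7,fy=3.7,interpolation=2); b=cv2.resize(s[155:315,220:310],None,fx=3.7,fy=3.7,interpolation=2)
o=np.zeros((600,790,3),np.uint8); o[:a.shape[0],:a.shape[1]]=a; o[:b.shape[0],455:455+b.shape[1]]=b
cv2.imwrite("pics/z3.png",o); print(r.sense()["q"],r.sense()["ee_pos"])
```

```text
[  3.25749305 -26.8623985  110.30105352   1.67214077  67.69197028
  86.54001407] [0.37418435 0.08208227 0.37769535]
```

View pics/z3.png

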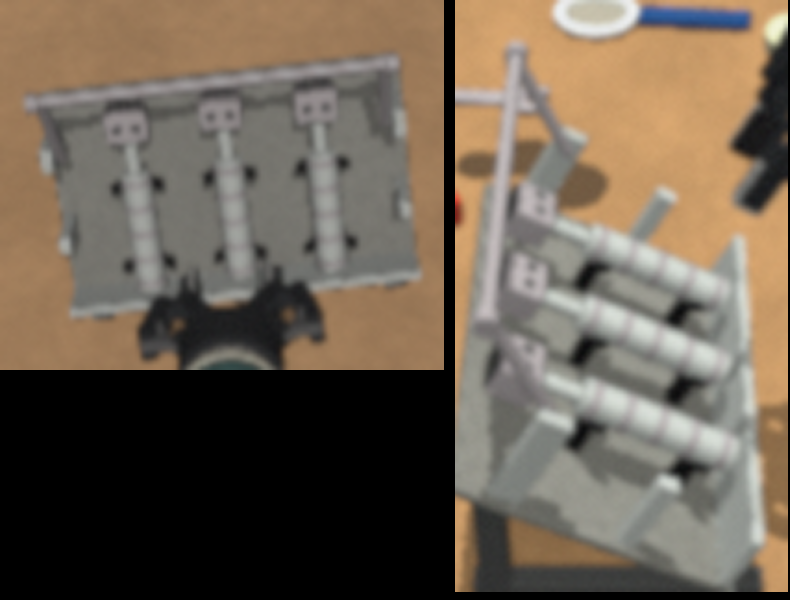

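The cutter lies properly in both V-rests. Now to locate the keeper bar, whose ends are at top crop (28,102) and (398,62), side crop (515,48) and (487,318).

Run:
```python
from h import *
np.set_printoptions(precision=4,suppress=True)
T=np.array([[28,102],[398,62]])/3.7+[189.6,149.6]; S=(np.array([[487,318],[515,48]])-[455,0])/3.7+[219.6,154.6]
P,G=tri(T,S); print(P,G,np.linalg.norm(P[0]-P[1])); m=P.mean(0)
y=np.radians(6.5); ex=np.array([np.cos(y),np.sin(y)]); lx=(m[:2]-[.5325,.1])@ex
h=D(.085,0,.065); v=np.array([lx-h[0],m[2]-h[2]]); print("mid",m,"radius",np.hypot(*v),"theta",np.arctan2(v[1],-v[0])+.5,"local x",lx)
```

```text
[[ 0.5913  0.2517  0.2404]
 [ 0.6257 -0.0377  0.2366]] [0.0034 0.0012] 0.29145564877254354
mid [0.6085 0.107  0.2385] radius 0.08714330446248533 theta 2.4574849069128337 local x 0.07629565217997104
```

Theta is about 2.46 rad, and the 87 mm radius agrees with the given 85. I'll go over the bar with shut fingers, then come down behind it.

Request:
move_arm:
  steps:
    - [[0,0,0.35],[-0.0036,0.0318,0],-1]
    - [[0,0,0.35],[-0.0036,0.0318,0],-1]
    - [[0,0,0.35],[-0.0036,0.0318,0],-1]
    - [[0,0,0.35],[-0.0036,0.0318,0],-1]
    - [[0,0,0.35],[-0.0036,0.0318,0],-1]

```text
t: 9.15
ee_pos: [0.3748, 0.0821, 0.4622]
tool_rot: [-180.0, 0.6, 6.5]
force: [-0.6, 0.0, -0.3]
finger_gap: 0.0
finger_force: 0.0
```

Request:
move_arm:
  steps:
    - [[0.68,0.08,0],[0,0,0],-1]
    - [[0.68,0.08,0],[0,0,0],-1]
    - [[0.68,0.08,0],[0,0,0],-1]
    - [[0.68,0.08,0],[0,0,0],-1]

```text
t: 9.48
ee_pos: [0.5125, 0.0983, 0.4608]
tool_rot: [-180.0, 0.4, 6.5]
force: [0.9, -0.1, -0.5]
finger_gap: -0.003
finger_force: 0.0
```

Request:
move_arm:
  steps:
    - [[0.68,0.08,0],[0,0,0],-1]
    - [[0.68,0.08,0],[0,0,0],-1]
    - [[0.68,0.08,0],[0,0,0],-1]
    - [[0.68,0.08,0],[0,0,0],-1]
    - [[0,0,0],[0,0,0],-1]

```text
t: 9.9
ee_pos: [0.6528, 0.1143, 0.4537]
tool_rot: [-180.0, 0.7, 6.4]
force: [-1.0, -0.1, -2.9]
finger_gap: -0.003
finger_force: 0.0
```

Request:
move_arm:
  steps:
    - [[0,0,-0.5],[0,0,0],-1]
    - [[0,0,-0.5],[0,0,0],-1]
    - [[0,0,-0.5],[0,0,0],-1]
    - [[0,0,-0.1],[0,0,0],-1]
    - [[0,0,0],[0,0,0],-1]

```text
t: 10.32
ee_pos: [0.6462, 0.1141, 0.3781]
tool_rot: [-180.0, 0.7, 6.5]
force: [0.2, -0.2, 1.7]
finger_gap: -0.002
finger_force: 0.0
```

Request:
move_arm:
  steps:
    - [[-0.2,-0.023,0],[0,0,0],-1]
    - [[-0.2,-0.023,0],[0,0,0],-1]
    - [[-0.2,-0.023,0],[0,0,0],-1]
    - [[-0.2,-0.023,0],[0,0,0],-1]
    - [[-0.2,-0.023,0],[0,0,0],-1]

```text
t: 10.73
ee_pos: [0.5969, 0.1083, 0.3866]
tool_rot: [-180.0, -0.3, 6.5]
force: [2.8, 1.1, 0.9]
finger_gap: -0.003
finger_force: 1.3
```

Request:
move_arm:
  steps:
    - [[-0.2,-0.023,-0.04],[0,0,0],-1]
    - [[-0.2,-0.023,-0.04],[0,0,0],-1]
    - [[-0.2,-0.023,-0.04],[0,0,0],-1]
    - [[-0.2,-0.023,-0.04],[0,0,0],-1]
    - [[0,0,0],[0,0,0],-1]

```text
t: 11.15
ee_pos: [0.5556, 0.1037, 0.3771]
tool_rot: [-180.0, 0.0, 6.5]
force: [1.4, -0.2, -0.1]
finger_gap: -0.004
finger_force: 0.0
```

Request:
move_arm:
  steps:
    - [[-0.2,-0.023,-0.06],[0,0,0],-1]
    - [[-0.2,-0.023,-0.06],[0,0,0],-1]
    - [[-0.2,-0.023,-0.06],[0,0,0],-1]
    - [[0,0,0],[0,0,0],-1]
    - [[0,0,0],[0,0,0],-1]

```text
t: 11.57
ee_pos: [0.5268, 0.1003, 0.367]
tool_rot: [-180.0, 0.1, 6.5]
force: [0.2, -0.8, -1.0]
finger_gap: -0.006
finger_force: 0.0
```

Run:
```python
from h import *
t=vision.camera("top")[:,:,::-1]; s=vision.camera("side")[:,:,::-1]
a=cv2.resize(t[150:250,190:310],None,fx=3.7,fy=3.7,interpolation=2); b=cv2.resize(s[155:315,220:310],None,fx=3.7,fy=3.7,interpolation=2)
o=np.zeros((600,790,3),np.uint8); o[:a.shape[0],:a.shape[1]]=a; o[:b.shape[0],455:455+b.shape[1]]=b
cv2.imwrite("pics/z4.png",o)
```

View pics/z4.png

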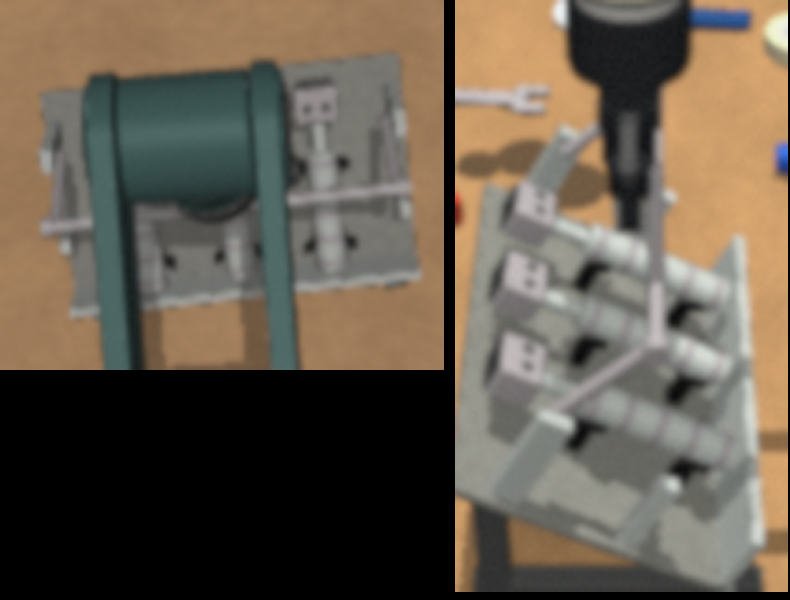

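The bar is over at about 40° above horizontal, side crop (655,345). I'll back off, rise, and press it down from above.

Request:
move_arm:
  steps:
    - [[0.2,0.02,0],[0,0,0],-1]
    - [[0,0,0.5],[0,0,0],-1]
    - [[0,0,0.6],[0,0,0],-1]
    - [[0,0,0],[0,0,0],-1]
    - [[-0.34,-0.04,0],[0,0,0],-1]

```text
t: 12.08
ee_pos: [0.5222, 0.0994, 0.4234]
tool_rot: [-180.0, -0.2, 6.5]
force: [-1.0, 0.1, -1.5]
finger_gap: 0.001
finger_force: 0.0
```

Request:
move_arm:
  steps:
    - [[-0.34,-0.05,0],[0,0,0],-1]
    - [[0,0,0],[0,0,0],-1]
    - [[0,0,-0.3],[0,0,0],-1]
    - [[0,0,-0.3],[0,0,0],-1]
    - [[0,0,0],[0,0,0],-1]

```text
t: 12.5
ee_pos: [0.503, 0.0968, 0.3883]
tool_rot: [-180.0, 0.4, 6.5]
force: [-0.1, -0.0, -1.0]
finger_gap: -0.0
finger_force: 0.0
```

Request:
move_arm:
  steps:
    - [[0,0,-0.2],[0,0,0],-1]
    - [[-0.03,0,-0.2],[0,0,0],-1]
    - [[-0.03,0,-0.2],[0,0,0],-1]
    - [[-0.03,-0.01,-0.2],[0,0,0],-1]
    - [[-0.03,-0.01,-0.2],[0,0,0],-1]

```text
t: 12.92
ee_pos: [0.4968, 0.0959, 0.3398]
tool_rot: [-180.0, 0.1, 6.5]
force: [0.8, 0.9, 1.6]
finger_gap: 0.001
finger_force: 0.6
```

Request:
move_arm:
  steps:
    - [[0,0,-0.2],[0,0,0],-1]
    - [[0,0,-0.2],[0,0,0],-1]
    - [[0,0,-0.2],[0,0,0],-1]
    - [[0,0,0],[0,0,0],-1]

```text
t: 13.25
ee_pos: [0.4961, 0.0957, 0.3079]
tool_rot: [-180.0, 0.4, 6.5]
force: [-0.6, -0.2, -0.6]
finger_gap: 0.001
finger_force: 0.0
```

Request:
move_arm:
  steps:
    - [[0,0,-0.1],[0,0,0],-1]
    - [[0,0,-0.1],[0,0,0],-1]
    - [[0,0,-0.1],[0,0,0],-1]
    - [[0,0,0],[0,0,0],-1]

```text
t: 13.58
ee_pos: [0.4969, 0.0958, 0.2956]
tool_rot: [-180.0, 0.1, 6.5]
force: [-0.7, 0.6, 0.1]
finger_gap: 0.001
finger_force: 0.0
```

Request:
move_arm:
  steps:
    - [[0,0,-0.06],[0,0,0],-1]
    - [[0,0,0],[0,0,0],-1]
    - [[0,0,0],[0,0,0],-1]

```text
t: 13.83
ee_pos: [0.4967, 0.0958, 0.2952]
tool_rot: [180.0, 0.1, 6.5]
force: [-2.0, -1.0, 9.4]
finger_gap: 0.0
finger_force: 4.6
```

A firm 9 N at TCP z 0.2952 (0.2954 expected): the bar is on its stop. One more nudge, then retreat and check.

Request:
move_arm:
  steps:
    - [[0,0,-0.06],[0,0,0],-1]
    - [[0,0,0],[0,0,0],-1]
    - [[0,0,0.3],[0,0,0],-1]
    - [[0,0,0.6],[0,0,0],-1]
    - [[0,0,0.8],[0,0,0],-1]

```text
t: 14.25
ee_pos: [0.4955, 0.0957, 0.3719]
tool_rot: [-180.0, 0.7, 6.5]
force: [1.1, -0.6, 0.1]
finger_gap: -0.002
finger_force: 0.0
```

Request:
move_arm:
  steps:
    - [[-0.6,0,0.3],[0,0,0],-1]
    - [[-0.6,0,0.3],[0,0,0],-1]
    - [[-0.6,0,0.1],[0,0,0],-1]
    - [[-0.4,0,0],[0,0,0],-1]
    - [[0,0,0],[0,0,0],-1]

```text
t: 14.67
ee_pos: [0.3836, 0.0959, 0.4107]
tool_rot: [-180.0, 0.2, 6.5]
force: [0.1, 0.5, -0.7]
finger_gap: 0.0
finger_force: 0.0
```

Run:
```python
from h import *
t=vision.camera("top")[:,:,::-1]; s=vision.camera("side")[:,:,::-1]
a=cv2.resize(t[150:250,190:310],None,fx=3.7,fy=3.7,interpolation=2); b=cv2.resize(s[155:315,220:310],None,fx=3.7,fy=3.7,interpolation=2)
o=np.zeros((600,790,3),np.uint8); o[:a.shape[0],:a.shape[1]]=a; o[:b.shape[0],455:455+b.shape[1]]=b
y=np.radians(6.5);c,sn=np.cos(y),np.sin(y)
for n,off in(("top",[190,150]),("side",[220,155])):
  for q in(.136,-.136):
    d=D(0,q,.065); p=[.5325+c*d[0]-sn*d[1],.1+sn*d[0]+c*d[1],d[2]]
    print(n,(proj(n,p)[0]-off+.4)*3.7+([455,0] if n=="side" else [0,0]))
cv2.imwrite("pics/z5.png",o)
```

```text
top [ 76.4826988  248.25491707]
top [393.59987727 213.85730723]
side [670.84594513 461.99872106]
side [668.32195301 195.50032299]
```

View pics/z5.png

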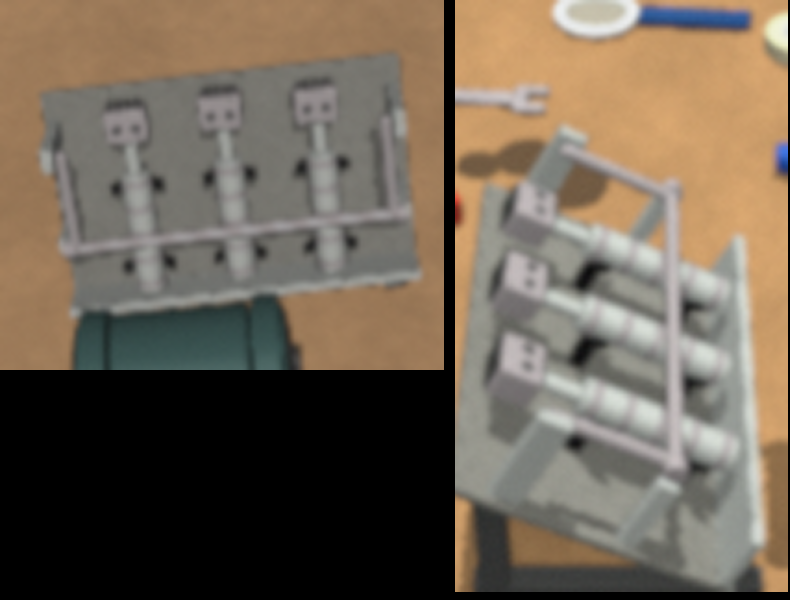

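The bar ends are within 1–2 px of the predicted shut position, and the cutter is still seated. Handing in.

```bash
python3 -c "
from plant import r
print(r.hand_in())"
```

```text
the job is handed in; nothing more can be done
None
```

The cutter lies in the middle cradle with its head up the slope, the keeper bar is down on its stop, and the job is handed in; the hand-in call gave no verdict.

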